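Lock the gel cassette with its tension wedge

ROBOT

A 7-joint arm with a two-finger parallel gripper is mounted at the origin on the work surface. World frame = base frame: x ahead of the robot, y to its left, z up, the work surface at z = 0. Lengths are in m, angles in rad, forces in N, time in s.
With the tool pointing down it reaches from about 0.425 to 0.925 m from the base axis. Payload 6.8 kg.
Tool frame: the origin (TCP) lies midway between the tips of the shut fingers; the grasp point (between the pads) lies 19 mm behind it; y points along the fingers, z is the direction in which the jaws open and shut, and the axes are right-handed (so a half turn about y gives the same grasp; the last joint's range is limited). The gripper opens to 85 mm and grips with 20 to 120 N. Pads are 22 mm wide; open, the fingers measure 114 mm over their backs; the gripper's body (76 mm by 85 mm) begins 54 mm behind the grasp point. The pads swing forward as they close: fully open they stand 13 mm farther back than shut.
Start: joints at [1.011, 0.477, 0.022, 1.555, -0.011, 1.109, -0.083], TCP at [0.295, -0.607, 0.231] pointing down, gripper open.
Joint ranges: [-2.96, 2.96], [-0.34, 2.1], [-1.41, 1.46], [0.24, 2.44], [-1.37, 4.51], [0.17, 1.92], [-2.96, 2.96]. Speed limits (rad/s): [2.39, 2.39, 3.14, 3.14, 3.14, 3.14, 3.14].

INTERFACE

Orientations are given as a unit quaternion [w, x, y, z].
In Python, from station import bot gives the robot as it stands. The module is installed in compiled form; this text tells all that it offers.
- The arm moves only by the shell command python3 -m crank 'ROWS' [FORCE]. ROWS is JSON, a list of rows, each an object with "linear": the shift along the tool's x, y, z in m, a list of three; "dr": the turn, a rotation vector about the tool's x, y, z in degrees, a list of three; "hand": the gripper command: -1 is shut, 1 is fully open, values between are in proportion. A call has 1 to 10 rows; each row is the pose to reach, as a shift and turn from the pose commanded when the call began, along the tool's axes at that moment; what a row does not reach only later rows make up. A row lasts 1/12 s, in which the tool goes at most 41.7 mm and 7.16 degrees, less where a joint would pass 70% of its speed; a pose out of reach is approached as far as the arm can. A call with a gripper value outside its range is refused whole. The fingers move at their own pace and stop on an object; FORCE is the grip in N (left out, the last holds). Time passes only in rows, so rows that repeat a pose let the fingers close. It gives the time, the measured TCP pose, the force and the opening at its end, in the units of the state.
- bot.get_obs(): the state, without advancing time (a new reading comes with each control period).
- bot.read_camera(name): name is "scene" or "top" or "wrist"; returns the picture (400x640x3 uint8, blue, green, red); there is no depth.
- bot.camera_params(name): a dict with "K" (3x3 intrinsics, pixels), "R" (3x3) and "t" (3): a world point X has camera coordinates R X + t; the wrist camera has in their place "hand_eye" (4x4, takes a point from camera to tool coordinates, whose origin is the TCP and whose axes are the tool frame's). Camera axes: x right, y down, z forward; pixel columns grow to the right and rows downward; lengths in m; the calibration is good to about 2 mm. A picture is of the moment at which its call begins: read the wrist's pose just before it. camera_params takes no time and is no camera call.
- bot.hand_in(): hands the job in, once; it reports no verdict.
Trained networks look in the newest picture that a camera, given by its name, has taken for a name from the list of things; names that differ only in an ending like _2 or _b are one class to them, and where a whole thing is asked for, a point or a joint stands for the part that bears it (a point fixed in the world has none). Each returns a list of dicts, best first, with "score" (0 to 1); they miss things now and then, are a little off and sometimes report something else, mostly with a low value. They report only what shows in the picture. A call takes as long as a camera call. They do not tell look-alikes from the thing itself.
- bot.search_frame(camera, target): "extent" ([left, top, right, bottom] in pixels, round what is visible of it).
- bot.cut_out(camera, target): "pixels" (400x640 bool, what is visible of it) and "extent" ([left, top, right, bottom] in pixels, round what is visible of it).
- bot.place_of(camera, target): "xy" ([column, row] in pixels: a listed point, or the origin of a listed thing).
The state is a dict: "t": time; "q": joint angles; "joint_vel": joint speeds; "joint_torque": joint torques, N m; "eef_pos": TCP position; "tool_rot": TCP orientation; "contact_force": force on the tool from outside, world axes, zero at the start; "torque": the same for the moment, N m; "gripper_width": opening from 0.0 (shut) to 1.0 (fully open).
Only numpy, scipy, OpenCV 4.12 (cv2) and the standard library are available. Lean on these libraries where they do the work, as an engineer would, in place of code of your own. Each camera call takes 0.05 s, during which the arm holds its last target. There are 200 camera calls.

TASK

One gel cassette in the electrophoresis cell is already wedged, the other is still loose. Take the grey tension wedge from the plate rack, set it toe down in the open gap between the loose cassette and the tank wall, flat face against the glass, and tap its head down until it locks tight; feel for it and do not hammer, the plates are glass. Leave the wedge locked there and everything else where it stands.

Things in the scene. Friction and masses are not known exactly. Their poses are not given: they have to be found in the camera images.
- wedge_center (a point): Loose gel-tension wedge, grey plastic, about 120 g, 133 mm tall (z, toe to head). Lower 105 mm: 70 mm wide (y), flat face on its -x, sloping face on its +x, 24 mm thick at the shoulder, 11 mm at the toe (1 in 8). On top a handle block 18 (x) x 44 (y) x 28 mm high, flush with the flat face. Stands toe down in one of the rack's slots. Point: half-way up, below the handle's middle.
- wedge_head (a point): Centre of the top of the wedge's handle (18 x 44 mm), the place to tap: 133 mm above the toe, 9 mm from the flat face's plane. Axes as the wedge. The handle's sides are parallel; fingers closing along x grip 18 mm. On its +x side the shoulder juts out 6 mm, 28 mm below this point.
- wedge_shoulder (a point): Middle of the upper edge of the wedge's sloping face, where the shoulder juts out past the handle: 15 mm to +x of the head's centre and 28 mm below it. Axes as the wedge. In the cell it points to the tank wall.
- wedge_toe (a point): Middle of the wedge's toe (bottom edge, 11 x 70 mm). Axes as the wedge; it lies 3.5 mm to -x of the head's centre and 133 mm below it.
- wedge: The whole wedge; origin level with the toe, 3 mm to +x of wedge_head. In the gap it slips down by its weight until it takes hold, then sinks about 4 mm per 10 N of push and stays where it is left. A push of 15 to 20 N on the head locks it; more than about 30 N may crack the glass plates.
- cell: Mini-gel cell, fixed: clear tank 124 (x) x 140 (y) mm, rim 105 mm high. Origin: centre of its underside. In it a black core (brass plugs on top, to 130 mm high) carries a glass gel cassette on either face, top edges 104 mm high. On the -x side the cassette is already locked, the handle of its wedge reaching 168 mm. On the +x side it stands loose on a gasket, beside an open gap.
- gap (a point): Middle of the open gap's mouth, level with the rim, 41.5 mm to +x of the cell's centre. Axes as the cell. Mouth 17 to 21 mm (x) by 78 mm (y) between two cheeks. The gap's width varies by 4 mm unseen, so the wedge takes hold with its head anywhere from 50 to 84 mm above the rim: only resistance tells. Then its head's centre is 39 to 43 mm to +x of the cell's centre.
- ramp (a point): Top of the white ramp on the tank wall, level with the rim, 51 mm to +x of the cell's centre. It thickens downwards 1 in 8 like the wedge, so the gap narrows. The wedge goes in with its +x along the cell's +x: flat face on the glass, slope on the ramp, shoulder towards the tank wall.
- rack: White plate rack 140 mm (x) x 130 mm (y) x 35 mm high, fixed, with two slots 25 mm deep, 40 mm to either side of its centre along x, slots running along y. Origin: centre of its underside.
- dam_center (a point): Buffer dam, a bystander: flat plate of the same grey plastic, 9 x 100 x 102 mm, no taper and no handle, standing in the rack's other slot. Point: its centre.
- tube_rack: Bystander. Black rack 85 x 125 mm, 28 mm high, filled with small clear tubes to 58 mm. Origin: centre of its underside.
- tip_box_a: Bystander. Blue pipette-tip box with clear lid, 85 x 122 x 70 mm. Origin: centre of its underside.
- tip_box_b: Bystander. Yellow pipette-tip box with clear lid, 85 x 122 x 70 mm. Origin: centre of its underside.
- spray: Bystander. Conical clear spray flask with a blue and white trigger head, 90 mm across, 213 mm high. Origin: centre of its underside.
- microplate: Bystander. White 96-well plate, 127 x 85 x 14 mm. Origin: centre of its underside.
- gel_knife: Bystander. Gel knife: grey handle and broad steel blade, 175 mm long, 50 mm wide, 10 mm high, lying flat. Origin: centre of its underside.
- reagent: Bystander. White reagent bottle with blue cap, 68 mm across, 170 mm high. Origin: centre of its underside.
Things that resemble listed ones, but are neither listed nor needed, are in the scene too. Of the things that look like the wedge, the smaller one is meant. What is shaped like the cell but red is not meant.

How it is judged:
On the way:
1. the wedge's toe is down in the open gap, at least 46 mm below the rim (z of wedge_toe in the frame of cell below 0.059 m and x of wedge_toe in the frame of cell between 0.028 and 0.05 m and y of wedge_toe in the frame of cell between -0.012 and 0.012 m), for 0.1 s.
At the end, for the whole second after the job is handed in: The wedge stands let go and at rest in the open gap, toe at least 46 mm below the rim and within 12 mm of mid-width, shoulder towards the tank wall, upright within 0.05 rad, square to the cell within 0.08 rad, and squeezed with more than 10 N between cassette and ramp (all of step 1 and angle between wedge_center's own z axis and vertical below 0.05 rad and angle between the x axis of wedge_center and the x axis of cell, either way round below 0.08 rad and contact force between wedge and cell above 10 N and contact force between the fingers and wedge below 0.2 N and linear speed of wedge below 0.01 m/s and x of wedge_shoulder in the frame of cell above 0.045 m); the robot touches nothing.
It fails at once if the wedge is driven so hard that the plates crack (squeeze above 50 N) (contact force between wedge and cell above 50 N).
It fails at once if the buffer dam is taken out or shifted more than 30 mm (distance of dam_center from where it was at the start of the episode above 0.03 m).
It fails at once if another thing on the bench is pushed more than 30 mm (distance of any of tube_rack, tip_box_a, tip_box_b, spray, microplate, gel_knife, reagent from where it was at the start of the episode above 0.03 m).
It also fails if it takes over 42 s, if anything falls off the work surface, if the arm or the gripper's body presses on something with over 40 N, if the wrist force passes 120 N, or if a joint passes its speed limit or range.

## Working session

There is one attempt and no reset: what is moved stays moved. The work goes in short steps, Python scripts to look and compute and a shell command to move; the robot and the scene stay as the last step left them, time stands still between calls to the robot, and variables do not carry over. Pictures are saved under pics/ and viewed, about 8 in all and at most 12, crops included, and the job is handed in when it is done.

```bash
mkdir -p pics; cat > h.py <<'E'
import numpy as np, cv2
from scipy.spatial.transform import Rotation as Ro
from station import bot
def rot(o): q=o["tool_rot"]; return Ro.from_quat([q[1],q[2],q[3],q[0]]).as_matrix()
def cam(name,o=None):
    p=bot.camera_params(name); K=np.array(p["K"])
    if "R" in p: return K,np.array(p["R"]),np.array(p["t"])
    o=o or bot.get_obs(); T=np.eye(4); T[:3,:3]=rot(o); T[:3,3]=o["eef_pos"]
    C=np.linalg.inv(T@np.array(p["hand_eye"])); return K,C[:3,:3],C[:3,3]
def ray(c,uv):
    K,R,t=c; d=R.T@np.linalg.inv(K)@np.array([*uv,1.]); return -R.T@t,d/np.linalg.norm(d)
def onz(c,uv,z):
    o,d=ray(c,uv); return o+d*(z-o[2])/d[2]
def tri(obs):
    A=np.zeros((3,3));b=np.zeros(3)
    for c,uv in obs:
        o,d=ray(c,uv);P=np.eye(3)-np.outer(d,d);A+=P;b+=P@o
    X=np.linalg.solve(A,b); return X,[np.round(proj(c,X)-uv,1) for c,uv in obs]
def proj(c,X):
    K,R,t=c; p=K@(R@np.array(X)+t); return p[:2]/p[2]
E
python3 - <<'E'
from h import *
np.set_printoptions(precision=3,suppress=True)
o=bot.get_obs();print(o)
for n in("scene","top"):
    cv2.imwrite(f"pics/{n}.png",bot.read_camera(n))
    c=cam(n);print(n,-c[1].T@c[2],c[0][0,0])
    for k in("wedge_head","wedge_shoulder","wedge_toe","wedge_center","gap","ramp","cell","rack","dam_center"):
        print(n,k,[(np.round(d["xy"],1).tolist(),round(d["score"],2)) for d in bot.place_of(n,k)])
E
```

```text
{'t': 0.0, 'q': array([ 1.011,  0.478,  0.022,  1.556, -0.012,  1.109, -0.083]), 'joint_vel': array([-0.   , -0.   , -0.001,  0.002, -0.001,  0.   , -0.001]), 'joint_torque': array([  0.001, -59.645,   1.608, -28.12 ,   0.012,   0.009,  -0.   ]), 'eef_pos': array([ 0.294, -0.607,  0.23 ]), 'tool_rot': array([ 0.158, -0.159,  0.69 , -0.689]), 'contact_force': array([-0.259, -0.847,  1.043]), 'torque': array([ 0.108,  0.004, -0.004]), 'gripper_width': 0.9972685116290536}
scene [0.952 0.473 0.828] 401.7019014026388
scene wedge_head [([273.2, 155.4], 0.97)]
scene wedge_shoulder [([269.5, 169.2], 0.98), ([334.3, 175.8], 0.96)]
scene wedge_toe [([306.0, 147.3], 0.87), ([280.7, 189.6], 0.79)]
scene wedge_center [([325.0, 160.2], 0.72), ([275.3, 176.9], 0.63)]
scene gap [([349.1, 249.8], 0.73), ([441.8, 211.5], 0.56)]
scene ramp [([344.4, 248.6], 0.97), ([436.6, 213.3], 0.61)]
scene cell [([443.2, 233.6], 0.87), ([362.0, 269.8], 0.67)]
scene rack [([269.4, 200.4], 0.69)]
scene dam_center [([253.5, 193.7], 0.6)]
top [0.435 0.022 1.331] 388.9615062175103
top wedge_head [([359.0, 261.9], 0.89), ([394.0, 212.1], 0.69), ([385.7, 211.0], 0.17), ([453.3, 232.0], 0.16)]
top wedge_shoulder [([369.5, 260.7], 0.64), ([389.8, 208.3], 0.63), ([455.8, 231.8], 0.4), ([386.7, 202.5], 0.23)]
top wedge_toe [([413.1, 267.6], 0.85), ([383.2, 213.0], 0.82)]
top wedge_center [([385.6, 266.8], 0.75), ([209.1, 243.6], 0.64), ([385.2, 210.4], 0.6)]
top gap [([285.1, 195.4], 0.76), ([259.6, 272.8], 0.65)]
top ramp [([266.0, 268.5], 0.97), ([287.1, 190.0], 0.92)]
top cell [([283.3, 207.6], 0.77), ([263.9, 279.7], 0.69)]
top rack [([387.1, 202.9], 0.8)]
top dam_center [([388.4, 213.2], 0.72), ([388.4, 189.4], 0.71), ([329.2, 227.6], 0.25)]
```

View pics/scene.png

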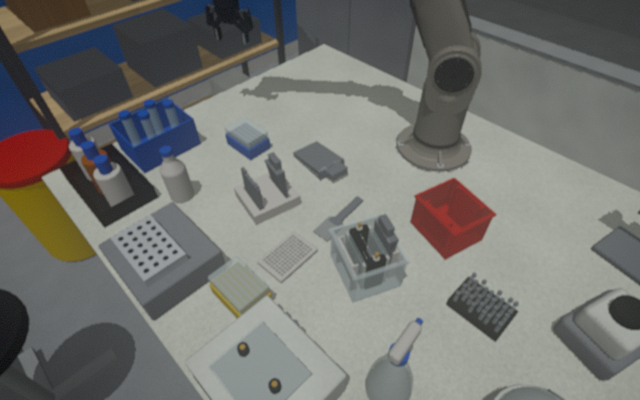

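View pics/top.png

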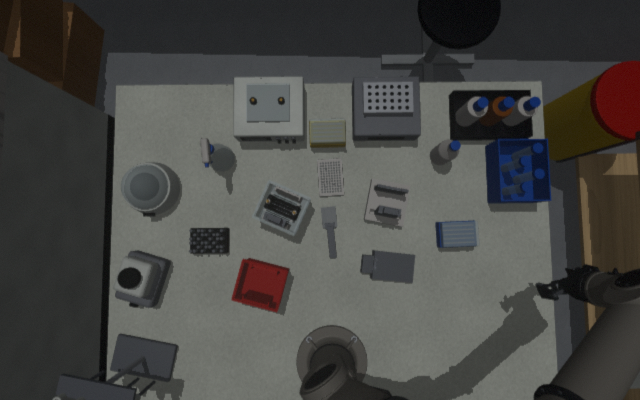

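The candidates for the wedge are a grey piece in the rack (top 384,212; scene 277,165) and a bigger one lying on the bench (top 388,266; scene 322,160). The smaller one, standing in the rack slot, fits. The clear cell is at (283,208) in top; the red box at (262,283) is a decoy. An enlarged crop will confirm this.

```bash
python3 - <<'E'
import cv2,numpy as np
s=cv2.imread("pics/scene.png");t=cv2.imread("pics/top.png")
def c(im,x,y,w=60,h=45): return cv2.resize(im[y:y+h,x:x+w],(400,300),interpolation=cv2.INTER_CUBIC)
a=np.vstack([np.hstack([c(s,235,145,92,69),c(t,352,175,60,45)]),np.hstack([c(s,322,205,100,75),c(t,250,180,72,54)])])
cv2.imwrite("pics/crop1.png",cv2.convertScaleAbs(a,alpha=1.4))
E
```

```text
(no output)
```

View pics/crop1.png

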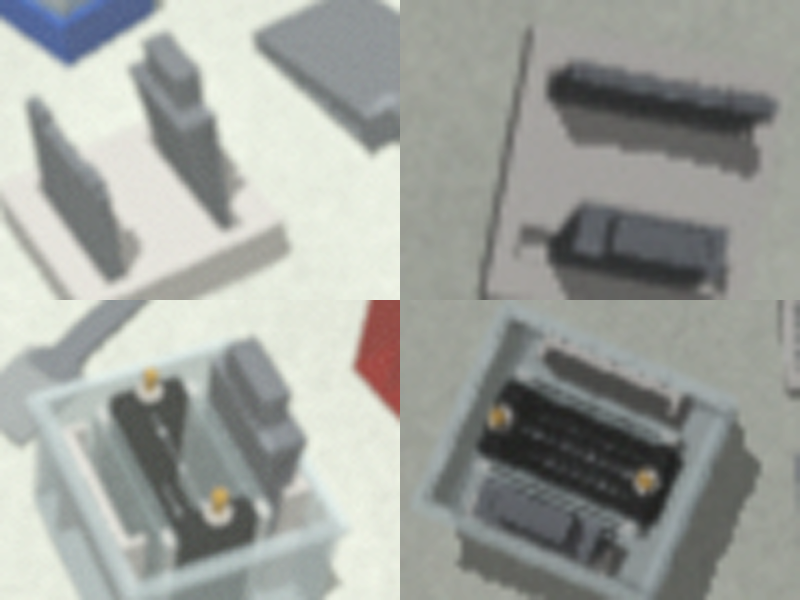

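Wedge in the near (-x) slot of the rack; dam in the far slot. In the cell the locked wedge is on the base side and the open gap with its white ramp is on the far (+x) side. The shoulder's side isn't clear yet, so I'll look with the wrist camera.

```bash
python3 - <<'E'
from h import *
np.set_printoptions(precision=3,suppress=True)
s,t=cam("scene"),cam("top")
for n,a,b in [("head",(273.2,155.4),(385.7,211)),("should",(269.5,169.2),(386.7,205)),("center",(275.3,176.9),(385.2,210.4)),("toe",(280.7,189.6),(383.2,213)),("ramp",(344.4,248.6),(287.1,190)),("gap",(349.1,249.8),(285.1,195.4)),("rack",(269.4,200.4),(387.1,202.9)),("cell",(362,269.8),(283.3,207.6))]:
    X,e=tri([(s,np.array(a)),(t,np.array(b))]);print(n,X,e)
f=lambda x,y:onz(t,(250+x*.18,180+(y-300)*.18),.13)
d=f(645,480)-f(500,415);print("core",f(572,447),np.degrees(np.arctan2(d[1],d[0])))
o=bot.get_obs();print(rot(o));print(np.array(bot.camera_params("wrist")["hand_eye"]))
E
```

```text
head [ 0.493 -0.171  0.156] [array([2.5, 0.2]), array([ 1.4, -1.6])]
should [ 0.511 -0.178  0.116] [array([0.8, 0.1]), array([ 0.4, -0.5])]
center [ 0.495 -0.179  0.077] [array([0.6, 0. ]), array([ 0.4, -0.4])]
toe [ 0.487 -0.178  0.023] [array([-0.6, -0. ]), array([-0.3,  0.3])]
ramp [0.559 0.135 0.118] [array([0.1, 0. ]), array([ 0., -0.])]
gap [0.545 0.14  0.105] [array([1.3, 0.1]), array([ 0.7, -0.6])]
rack [ 0.521 -0.196 -0.009] [array([-1.4, -0.1]), array([-0.8,  0.9])]
cell [0.512 0.156 0.007] [array([1. , 0.1]), array([ 0.5, -0.5])]
core [ 0.505 -0.07   0.13 ] -114.8410428548644
[[-0.9    0.     0.437]
 [-0.437 -0.    -0.9  ]
 [-0.    -1.     0.   ]]
[[-0.     0.948  0.317 -0.081]
 [ 0.    -0.317  0.948 -0.142]
 [ 1.     0.    -0.     0.001]
 [ 0.     0.     0.     1.   ]]
```

```bash
python3 -m crank '[{"linear":[-0.369,-0.05,-0.304],"dr":[0,-55,0],"hand":0},{"linear":[-0.369,-0.05,-0.304],"dr":[0,-55,0],"hand":0},{"linear":[-0.369,-0.05,-0.304],"dr":[0,-55,0],"hand":0},{"linear":[-0.369,-0.05,-0.304],"dr":[0,-55,0],"hand":0},{"linear":[-0.369,-0.05,-0.304],"dr":[0,-55,0],"hand":0},{"linear":[-0.369,-0.05,-0.304],"dr":[0,-55,0],"hand":0},{"linear":[-0.369,-0.05,-0.304],"dr":[0,-55,0],"hand":0},{"linear":[-0.369,-0.05,-0.304],"dr":[0,-55,0],"hand":0},{"linear":[-0.369,-0.05,-0.304],"dr":[0,-55,0],"hand":0},{"linear":[-0.369,-0.05,-0.304],"dr":[0,-55,0],"hand":0}]' 50
python3 - <<'E'
from h import *
o=bot.get_obs();print(o["eef_pos"],rot(o).round(3),o["q"].round(2),o["joint_vel"].round(2))
E
```

```text
t: 1.83
eef_pos: [0.4679, -0.2288, 0.2753]
tool_rot: [-0.459, 0.459, -0.538, 0.538]
contact_force: [1.3, -0.7, -0.2]
gripper_width: 0.505
[ 0.46785567 -0.22883786  0.27525305] [[-0.158  0.001  0.987]
 [-0.987 -0.001 -0.158]
 [ 0.    -1.     0.001]] [ 0.64  0.2  -0.35  1.85  0.08  1.1   0.1 ] [-0.66 -0.06 -0.32 -0.03  0.04  0.1  -1.  ]
```

```bash
python3 -m crank '[{"linear":[-0.055,0,0.016],"dr":[0,0,0],"hand":0},{"linear":[-0.055,0,0.016],"dr":[0,0,0],"hand":0},{"linear":[-0.055,0,0.016],"dr":[0,0,0],"hand":0},{"linear":[-0.055,0,0.016],"dr":[0,0,0],"hand":0}]'
python3 - <<'E'
from h import *
np.set_printoptions(precision=3,suppress=True)
o=bot.get_obs();im=bot.read_camera("wrist");cv2.imwrite("pics/w1.png",im);c=cam("wrist",o)
print(o["eef_pos"],o["joint_vel"])
for k,z in(("wedge_head",.143),("wedge_shoulder",.115),("wedge_toe",.01),("wedge_center",.077),("dam_center",.06),("rack",0)):
    print(k,[(np.round(d["xy"],1).tolist(),round(d["score"],2),onz(c,d["xy"],z)) for d in bot.place_of("wrist",k)])
E
```

```text
t: 2.17
eef_pos: [0.4922, -0.1782, 0.2748]
tool_rot: [-0.459, 0.459, -0.537, 0.538]
contact_force: [-0.1, -0.8, -0.2]
gripper_width: 0.502
[ 0.492 -0.178  0.275] [0.034 0.003 0.046 0.007 0.005 0.002 0.007]
wedge_head [([168.5, 125.4], 0.96, array([ 0.378, -0.101,  0.143])), ([316.8, 199.7], 0.64, array([ 0.489, -0.184,  0.143]))]
wedge_shoulder [([183.0, 154.2], 0.87, array([ 0.37 , -0.129,  0.115])), ([331.2, 191.2], 0.81, array([ 0.502, -0.187,  0.115]))]
wedge_toe [([195.0, 253.4], 0.79, array([ 0.3  , -0.277,  0.01 ])), ([317.5, 167.9], 0.55, array([ 0.489, -0.184,  0.01 ]))]
wedge_center [([185.4, 195.1], 0.58, array([ 0.343, -0.177,  0.077])), ([298.0, 321.3], 0.23, array([ 0.436, -0.361,  0.077])), ([470.9, 271.7], 0.22, array([ 0.652, -0.323,  0.077]))]
dam_center [([383.6, 181.4], 0.91, array([ 0.563, -0.201,  0.06 ]))]
rack [([341.4, 170.6], 0.85, array([ 0.519, -0.194,  0.   ]))]
```

View pics/w1.png

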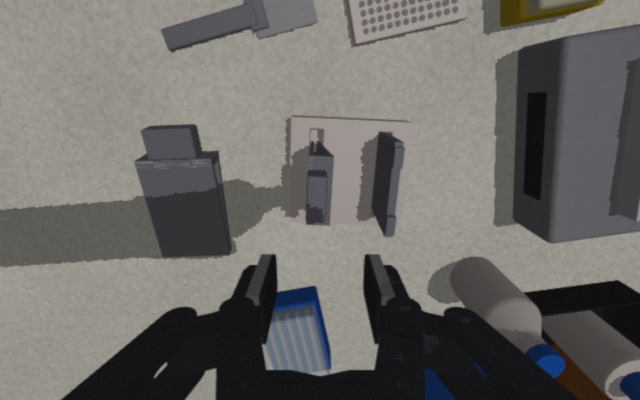

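```bash
python3 - <<'E'
from h import *
np.set_printoptions(precision=3,suppress=True)
im=cv2.imread("pics/w1.png");cv2.imwrite("pics/w1c.png",cv2.convertScaleAbs(cv2.resize(im[110:240,280:410],(600,600),interpolation=cv2.INTER_CUBIC),alpha=1.8))
o=bot.get_obs();c=cam("wrist",o);s=cam("scene")
print(tri([(c,(316.8,199.7)),(s,(273.2,155.4))]),tri([(c,(331.2,191.2)),(s,(269.5,169.2))]))
E
```

```text
(array([ 0.489, -0.186,  0.145]), [array([0.9, 0.6]), array([0.4, 0. ])]) (array([ 0.502, -0.193,  0.1  ]), [array([0.5, 0.3]), array([0.2, 0. ])])
```

View pics/w1c.png

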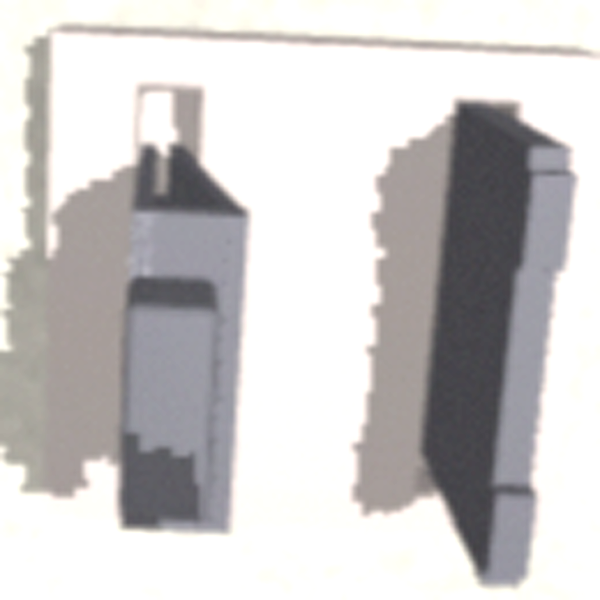

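The crop confirms it: the handle is flush on the left (flat face) and the shoulder juts out to the right, towards world +x. This is the small wedge, and the dam is at right. The wedge sits about 2.3° from the tool. Going down to grasp.

```bash
python3 -m crank '[{"linear":[0.007,0.03,-0.002],"dr":[0,2.3,0],"hand":0},{"linear":[0.007,0.07,-0.002],"dr":[0,2.3,0],"hand":0},{"linear":[0.007,0.11,-0.002],"dr":[0,2.3,0],"hand":0},{"linear":[0.007,0.14,-0.002],"dr":[0,2.3,0],"hand":0},{"linear":[0.007,0.155,-0.002],"dr":[0,2.3,0],"hand":0},{"linear":[0.007,0.155,-0.002],"dr":[0,2.3,0],"hand":0},{"linear":[0.007,0.155,-0.002],"dr":[0,2.3,0],"hand":-1},{"linear":[0.007,0.155,-0.002],"dr":[0,2.3,0],"hand":-1},{"linear":[0.007,0.155,-0.002],"dr":[0,2.3,0],"hand":-1},{"linear":[0.007,0.155,-0.002],"dr":[0,2.3,0],"hand":-1}]' 60
python3 -m crank '[{"linear":[0,0,0],"dr":[0,0,0],"hand":-1},{"linear":[0,0,0],"dr":[0,0,0],"hand":-1},{"linear":[0,0,0],"dr":[0,0,0],"hand":-1}]'
```

```text
t: 3.35
eef_pos: [0.4892, -0.1857, 0.1212]
tool_rot: [-0.448, 0.448, -0.547, 0.548]
contact_force: [-2.9, 0.1, 6.2]
gripper_width: 0.19
t: 3.6
eef_pos: [0.4892, -0.1858, 0.1211]
tool_rot: [-0.448, 0.448, -0.547, 0.548]
contact_force: [-2.8, 1.1, 6.8]
gripper_width: 0.197
```

```bash
python3 -m crank '[{"linear":[0,-0.02,0],"dr":[0,0,0],"hand":-1},{"linear":[0,-0.05,0],"dr":[0,0,0],"hand":-1},{"linear":[0,-0.09,0],"dr":[0,0,0],"hand":-1},{"linear":[0,-0.13,0],"dr":[0,0,0],"hand":-1},{"linear":[0,-0.16,0],"dr":[0,0,0],"hand":-1},{"linear":[0,-0.19,0],"dr":[0,0,0],"hand":-1},{"linear":[-0.03,-0.19,-0.003],"dr":[0,3,0],"hand":-1},{"linear":[-0.07,-0.19,-0.007],"dr":[0,6,0],"hand":-1},{"linear":[-0.11,-0.19,-0.011],"dr":[0,9,0],"hand":-1},{"linear":[-0.15,-0.19,-0.016],"dr":[0,12,0],"hand":-1}]'
python3 - <<'E'
from h import *
np.set_printoptions(precision=3,suppress=True)
o=bot.get_obs();R=rot(o);print(R,R.T@(np.array([.513,.067,.311])-o["eef_pos"]),np.degrees(np.arctan2(R[1,2],R[0,2])))
E
```

```text
t: 4.43
eef_pos: [0.5033, -0.0338, 0.3109]
tool_rot: [-0.388, 0.386, -0.591, 0.593]
contact_force: [0.8, 0.2, -1.1]
gripper_width: 0.195
[[-0.401  0.003  0.916]
 [-0.916 -0.    -0.401]
 [-0.001 -1.     0.003]] [-0.096 -0.    -0.031] -23.631990024621977
```

```bash
python3 -m crank '[{"linear":[-0.035,0,-0.011],"dr":[0,2,0],"hand":-1},{"linear":[-0.07,0,-0.022],"dr":[0,2,0],"hand":-1},{"linear":[-0.096,0,-0.031],"dr":[0,2,0],"hand":-1},{"linear":[-0.096,0,-0.031],"dr":[0,2,0],"hand":-1},{"linear":[-0.096,0,-0.031],"dr":[0,2,0],"hand":-1},{"linear":[-0.096,0,-0.031],"dr":[0,2,0],"hand":-1}]'
python3 - <<'E'
from h import *
np.set_printoptions(precision=3,suppress=True)
o=bot.get_obs();im=bot.read_camera("wrist");cv2.imwrite("pics/w2.png",cv2.convertScaleAbs(im,alpha=1.5));c=cam("wrist",o)
R=rot(o);print(o["eef_pos"],R,o["contact_force"])
for k,z in(("gap",.105),("ramp",.105),("cell",0),("wedge_head",.333),("wedge_toe",.2),("wedge_shoulder",.305)):
    print(k,[(np.round(d["xy"],1).tolist(),round(d["score"],2),onz(c,d["xy"],z)) for d in bot.place_of("wrist",k)])
E
```

```text
t: 4.93
eef_pos: [0.5128, 0.0646, 0.31]
tool_rot: [-0.378, 0.377, -0.597, 0.598]
contact_force: [0.3, -0.4, -0.6]
gripper_width: 0.197
[0.513 0.065 0.31 ] [[-0.429  0.001  0.903]
 [-0.903 -0.001 -0.429]
 [ 0.    -1.     0.001]] [ 0.258 -0.354 -0.618]
gap [([81.0, 134.5], 0.85, array([0.303, 0.211, 0.105])), ([316.9, 100.2], 0.71, array([0.544, 0.135, 0.105])), ([287.2, 217.3], 0.53, array([0.458, 0.034, 0.105]))]
ramp [([323.0, 100.5], 0.8, array([0.549, 0.132, 0.105])), ([92.2, 134.1], 0.71, array([0.314, 0.207, 0.105])), ([500.9, 117.8], 0.48, array([0.71 , 0.037, 0.105])), ([321.7, 200.1], 0.16, array([0.502, 0.036, 0.105]))]
cell [([349.7, 261.5], 0.67, array([ 0.485, -0.105,  0.   ])), ([503.0, 116.2], 0.45, array([0.762, 0.008, 0.   ]))]
wedge_head [([257.0, 308.5], 0.9, array([0.485, 0.07 , 0.333])), ([315.3, 288.8], 0.79, array([0.513, 0.068, 0.333]))]
wedge_toe [([293.3, 380.9], 0.76, array([ 0.407, -0.097,  0.2  ]))]
wedge_shoulder [([347.4, 259.0], 0.73, array([0.527, 0.06 , 0.305]))]
```

View pics/w2.png

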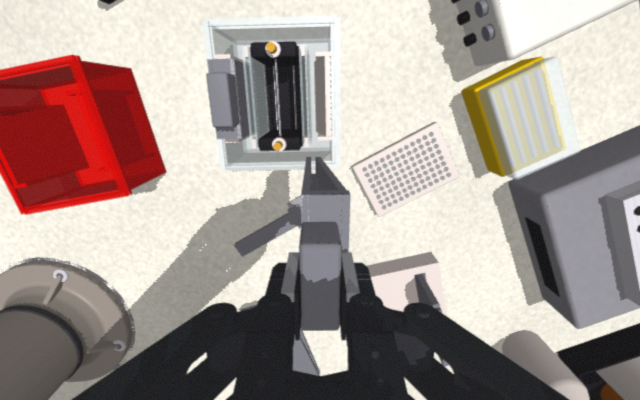

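The wrist view shows the cell from above: plugs at (272,48) and (278,145), the ramp strip at about x 316–331, y 55–137, and the held wedge pointing down, square to the view. Now the cell axes from these.

```bash
python3 - <<'E'
from h import *
np.set_printoptions(precision=4,suppress=True)
im=cv2.imread("pics/w2.png");o=bot.get_obs();c=cam("wrist",o)
hsv=cv2.cvtColor(im,cv2.COLOR_BGR2HSV)
m=cv2.inRange(hsv,(10,120,120),(30,255,255));m[:30]=0;m[170:]=0;m[:,:240]=0;m[:,310:]=0
n,l,st,ce=cv2.connectedComponentsWithStats(m)
k=[ce[i] for i in range(1,n) if st[i,4]>15];print(k)
P=[onz(c,u,.130) for u in k];d=P[0]-P[1];print(P,"mid",(P[0]+P[1])/2,"len",np.linalg.norm(d),"yaw",np.degrees(np.arctan2(d[1],d[0]))-90)
for u in [(316,55),(331,55),(316,137),(331,137),(207,25),(340,19),(223,168),(335,165)]: print(u,onz(c,u,.105))
cv2.imwrite("pics/w2c.png",cv2.resize(im[10:180,195:350],(547,600),interpolation=cv2.INTER_CUBIC))
E
```

```text
[array([270.5857,  47.0286]), array([277.1071, 145.7857])]
[array([0.5258, 0.1947, 0.13  ]), array([0.4896, 0.1135, 0.13  ])] mid [0.5077 0.1541 0.13  ] len 0.08890839696716588 yaw -24.07078436917709
(316, 55) [0.561  0.1737 0.105 ]
(331, 55) [0.5743 0.1673 0.105 ]
(316, 137) [0.5266 0.1021 0.105 ]
(331, 137) [0.541  0.0953 0.105 ]
(207, 25) [0.4782 0.2422 0.105 ]
(340, 19) [0.5952 0.192  0.105 ]
(223, 168) [0.4203 0.1157 0.105 ]
(335, 165) [0.5323 0.0661 0.105 ]
```

View pics/w2c.png

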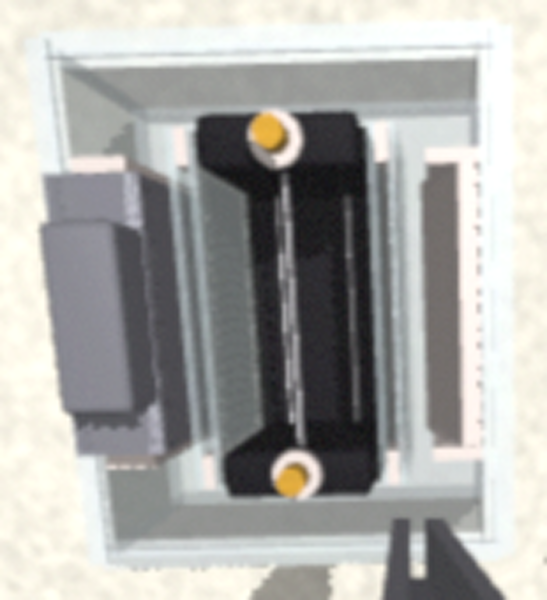

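```bash
python3 -m crank '[{"linear":[-0.03,0,0],"dr":[0,-1.2,0],"hand":-1},{"linear":[-0.06,0,0],"dr":[0,-1.2,0],"hand":-1},{"linear":[-0.078,0,0.001],"dr":[0,-1.2,0],"hand":-1},{"linear":[-0.078,0.02,0.001],"dr":[0,-1.2,0],"hand":-1},{"linear":[-0.078,0.05,0.001],"dr":[0,-1.2,0],"hand":-1},{"linear":[-0.078,0.077,0.001],"dr":[0,-1.2,0],"hand":-1},{"linear":[-0.078,0.077,0.001],"dr":[0,-1.2,0],"hand":-1},{"linear":[-0.078,0.077,0.001],"dr":[0,-1.2,0],"hand":-1}]'
python3 - <<'E'
from h import *
np.set_printoptions(precision=3,suppress=True)
o=bot.get_obs();im=bot.read_camera("wrist");s=bot.read_camera("scene");t=bot.read_camera("top")
a=cv2.resize(im[40:240,210:450],(480,400));b=cv2.resize(s[160:310,310:430],(320,400),interpolation=cv2.INTER_CUBIC)
cv2.imwrite("pics/w3.png",cv2.convertScaleAbs(np.hstack([a,b]),alpha=1.5))
print(o["eef_pos"],rot(o),o["contact_force"])
for n in("wrist","scene","top"):
  c=cam(n,o)
  for k,z in(("wedge_head",.253),("wedge_toe",.12),("wedge_shoulder",.225),("gap",.105)):
    print(n,k,[(np.round(d["xy"],1).tolist(),round(d["score"],2),onz(c,d["xy"],z)) for d in bot.place_of(n,k)])
E
```

```text
t: 5.95
eef_pos: [0.5463, 0.1346, 0.2319]
tool_rot: [0.383, -0.385, 0.594, -0.593]
contact_force: [-0.1, 1.1, 0.6]
gripper_width: 0.198
[0.546 0.135 0.232] [[-0.41  -0.003  0.912]
 [-0.912 -0.001 -0.41 ]
 [ 0.002 -1.    -0.002]] [-0.058  1.118  0.64 ]
wrist wedge_head [([317.7, 293.0], 0.8, array([0.546, 0.134, 0.253])), ([243.9, 389.9], 0.37, array([0.49 , 0.099, 0.253]))]
wrist wedge_toe []
wrist wedge_shoulder [([346.3, 260.9], 0.78, array([0.559, 0.129, 0.225]))]
wrist gap [([41.3, 224.8], 0.9, array([0.305, 0.211, 0.105]))]
scene wedge_head [([342.8, 173.3], 0.95, array([0.496, 0.064, 0.253])), ([352.1, 204.8], 0.91, array([0.548, 0.138, 0.253])), ([272.4, 198.0], 0.43, array([0.646, 0.015, 0.253]))]
scene wedge_toe [([306.5, 148.7], 0.97, array([ 0.39 , -0.168,  0.12 ])), ([351.6, 244.4], 0.74, array([0.541, 0.139, 0.12 ]))]
scene wedge_shoulder [([335.2, 172.2], 0.97, array([0.483, 0.03 , 0.225])), ([342.4, 215.8], 0.55, array([0.563, 0.128, 0.225]))]
scene gap [([443.0, 210.6], 0.79, array([0.304, 0.217, 0.105])), ([349.6, 252.2], 0.78, array([0.551, 0.143, 0.105]))]
top wedge_head [([360.1, 259.5], 0.74, array([ 0.352, -0.077,  0.253]))]
top wedge_toe [([411.5, 265.5], 0.68, array([ 0.321, -0.248,  0.12 ]))]
top wedge_shoulder [([330.5, 134.7], 0.69, array([ 0.708, -0.001,  0.225])), ([369.6, 261.6], 0.65, array([ 0.343, -0.107,  0.225]))]
top gap [([260.5, 269.9], 0.61, array([0.311, 0.22 , 0.105]))]
```

View pics/w3.png

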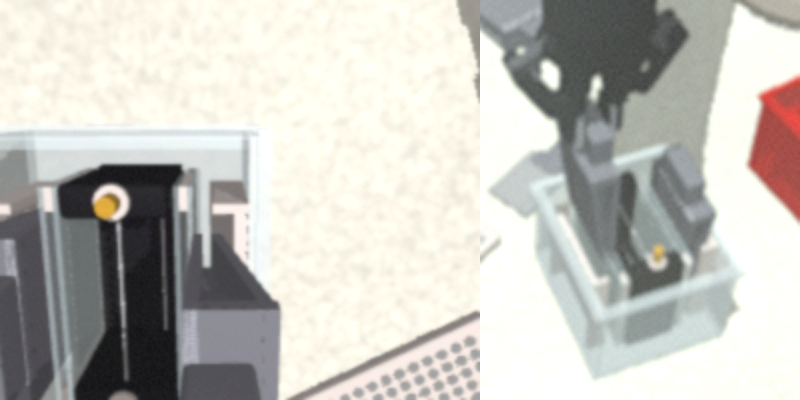

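```bash
python3 - <<'E'
from h import *
np.set_printoptions(precision=4,suppress=True)
o=bot.get_obs();c=cam("wrist",o);print(c[0])
C=np.array([.507,.154]);a=np.radians(-24.2);M=np.array([[np.cos(a),np.sin(a)],[-np.sin(a),np.cos(a)]])
cell=lambda X:np.round(M@(X[:2]-C)*1000,1)
print("tcp",cell(o["eef_pos"]))
for n,u,z in [("strip L",(200,190),.104),("strip R",(210,190),.104),("strip R",(210,190),.03),("spacer",(183,190),.104),("spacerR",(188,190),.104),("toe L",(190,236),.121),("toe notchL",(203,236),.121),("toe notchR",(211,236),.121),("toe R",(220,236),.121),("ramp in",(233,195),.105),("wall",(250,150),.105),("shL",(183,308),.226),("shR",(279,303),.226)]:
    print(n,cell(onz(c,(u[0]/2+210,u[1]/2+40),z)))
im=bot.read_camera("wrist")[110:230,280:360]
cv2.imwrite("pics/w3c.png",cv2.convertScaleAbs(cv2.resize(im,(400,600),interpolation=cv2.INTER_CUBIC),alpha=1.5))
E
```

```text
[[322.618    0.     319.8568]
 [  0.     322.618  204.2939]
 [  0.       0.       1.    ]]
tcp [44.1 -0.8]
strip L [36.5 49.8]
strip R [40.6 49.8]
strip R [39.5 41.5]
spacer [29.5 49.8]
spacerR [31.5 49.8]
toe L [32.9 33.7]
toe notchL [38.  33.7]
toe notchR [41.2 33.7]
toe R [44.8 33.7]
ramp in [50.1 47.9]
wall [56.9 65.8]
shL [35.9 35.4]
shR [59.  36.6]
```

View pics/w3c.png

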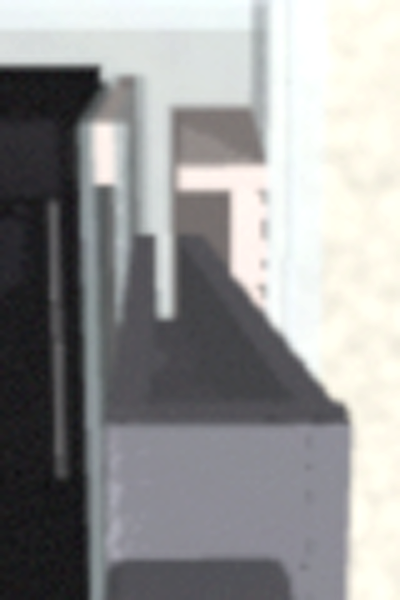

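The open gap's clear strip is at about px 307–314, and the toe sits slightly left of it. I'll shift 3 mm to +x and lower gently.

```bash
python3 -m crank '[{"linear":[0,0,0.003],"dr":[0,0,0],"hand":-1},{"linear":[0,0.006,0.003],"dr":[0,0,0],"hand":-1},{"linear":[0,0.012,0.003],"dr":[0,0,0],"hand":-1},{"linear":[0,0.016,0.003],"dr":[0,0,0],"hand":-1},{"linear":[0,0.019,0.003],"dr":[0,0,0],"hand":-1},{"linear":[0,0.019,0.003],"dr":[0,0,0],"hand":-1}]'
python3 -m crank '[{"linear":[0,0.002,0],"dr":[0,0,0],"hand":-1},{"linear":[0,0.004,0],"dr":[0,0,0],"hand":-1},{"linear":[0,0.006,0],"dr":[0,0,0],"hand":-1},{"linear":[0,0.008,0],"dr":[0,0,0],"hand":-1},{"linear":[0,0.008,0],"dr":[0,0,0],"hand":-1}]'
```

```text
t: 7.25
eef_pos: [0.549, 0.1338, 0.2125]
tool_rot: [0.383, -0.385, 0.594, -0.593]
contact_force: [-0.6, -0.6, -0.7]
gripper_width: 0.2
t: 7.67
eef_pos: [0.5495, 0.1339, 0.2052]
tool_rot: [0.384, -0.384, 0.594, -0.594]
contact_force: [-1.0, 0.7, -1.4]
gripper_width: 0.196
```

```bash
python3 -m crank '[{"linear":[0,0.001,-0.001],"dr":[0,0,0],"hand":-1},{"linear":[0,0.003,-0.002],"dr":[0,0,0],"hand":-1},{"linear":[0,0.006,-0.003],"dr":[0,0,0],"hand":-1},{"linear":[0,0.009,-0.003],"dr":[0,0,0],"hand":-1},{"linear":[0,0.012,-0.003],"dr":[0,0,0],"hand":-1},{"linear":[0,0.012,-0.003],"dr":[0,0,0],"hand":-1}]'
python3 -m crank '[{"linear":[0,0.003,-0.0005],"dr":[0,0,0],"hand":-1},{"linear":[0,0.006,-0.001],"dr":[0,0,0],"hand":-1},{"linear":[0,0.008,-0.001],"dr":[0,0,0],"hand":-1},{"linear":[0,0.008,-0.001],"dr":[0,0,0],"hand":-1}]'
```

```text
t: 8.17
eef_pos: [0.5465, 0.135, 0.1928]
tool_rot: [0.384, -0.384, 0.594, -0.594]
contact_force: [-1.6, -0.1, -0.3]
gripper_width: 0.198
t: 8.5
eef_pos: [0.546, 0.1355, 0.1852]
tool_rot: [-0.384, 0.384, -0.594, 0.594]
contact_force: [-0.3, -0.6, -1.3]
gripper_width: 0.2
```

```bash
python3 -m crank '[{"linear":[0,0.003,-0.0005],"dr":[0,0,0],"hand":-1},{"linear":[0,0.006,-0.001],"dr":[0,0,0],"hand":-1},{"linear":[0,0.009,-0.001],"dr":[0,0,0],"hand":-1},{"linear":[0,0.012,-0.001],"dr":[0,0,0],"hand":-1},{"linear":[0,0.012,-0.001],"dr":[0,0,0],"hand":-1}]'
python3 -m crank '[{"linear":[0,0.002,0],"dr":[0,0,0],"hand":-1},{"linear":[0,0.005,0],"dr":[0,0,0],"hand":-1},{"linear":[0,0.008,0],"dr":[0,0,0],"hand":-1},{"linear":[0,0.008,0],"dr":[0,0,0],"hand":-1}]'
```

```text
t: 8.92
eef_pos: [0.5454, 0.1358, 0.1731]
tool_rot: [-0.384, 0.384, -0.594, 0.594]
contact_force: [2.0, -0.4, -3.2]
gripper_width: 0.196
t: 9.25
eef_pos: [0.5452, 0.1367, 0.166]
tool_rot: [0.385, -0.384, 0.594, -0.594]
contact_force: [0.1, -0.2, 3.0]
gripper_width: 0.196
```

```bash
python3 -m crank '[{"linear":[0,0,0],"dr":[0,0,0],"hand":-1},{"linear":[0,0,0],"dr":[0,0,0],"hand":-1}]'; python3 -m crank '[{"linear":[0,0.002,0],"dr":[0,0,0],"hand":-1},{"linear":[0,0.003,0],"dr":[0,0,0],"hand":-1},{"linear":[0,0.003,0],"dr":[0,0,0],"hand":-1}]'
```

```text
t: 9.42
eef_pos: [0.5452, 0.1367, 0.166]
tool_rot: [0.385, -0.384, 0.594, -0.594]
contact_force: [-0.5, 0.7, 3.9]
gripper_width: 0.199
t: 9.67
eef_pos: [0.5452, 0.1371, 0.1644]
tool_rot: [-0.385, 0.384, -0.594, 0.594]
contact_force: [-3.9, -0.1, 14.7]
gripper_width: 0.197
```

```bash
python3 -m crank '[{"linear":[0,0.002,0],"dr":[0,0,0],"hand":-1},{"linear":[0,0.003,0],"dr":[0,0,0],"hand":-1},{"linear":[0,0.003,0],"dr":[0,0,0],"hand":-1}]'
```

```text
t: 9.92
eef_pos: [0.5452, 0.1377, 0.1624]
tool_rot: [-0.385, 0.384, -0.593, 0.594]
contact_force: [-7.5, -0.5, 23.7]
gripper_width: 0.2
```

```bash
python3 -m crank '[{"linear":[0,-0.002,0],"dr":[0,0,0],"hand":-1},{"linear":[0,-0.002,0],"dr":[0,0,0],"hand":-0.3},{"linear":[0,-0.002,0],"dr":[0,0,0],"hand":-0.2},{"linear":[0,-0.002,0],"dr":[0,0,0],"hand":-0.1},{"linear":[0,-0.002,0],"dr":[0,0,0],"hand":-0.1}]'
```

```text
t: 10.33
eef_pos: [0.5448, 0.1355, 0.161]
tool_rot: [0.383, -0.384, 0.594, -0.594]
contact_force: [-0.4, -0.8, 0.1]
gripper_width: 0.449
```

```bash
python3 -m crank '[{"linear":[0,-0.02,0],"dr":[0,0,0],"hand":-0.1},{"linear":[0,-0.05,0],"dr":[0,0,0],"hand":-0.1},{"linear":[0,-0.06,0],"dr":[0,0,0],"hand":-1},{"linear":[0,-0.06,0],"dr":[0,0,0],"hand":-1},{"linear":[0,-0.06,0],"dr":[0,0,0],"hand":-1},{"linear":[0,-0.06,0],"dr":[0,0,0],"hand":-1}]'
python3 - <<'E'
from h import *
np.set_printoptions(precision=4,suppress=True)
o=bot.get_obs();w=bot.read_camera("wrist");s=bot.read_camera("scene")
a=cv2.resize(w[100:400,200:440],(480,600));b=cv2.resize(s[170:305,320:410],(320,480),interpolation=cv2.INTER_CUBIC)
cv2.imwrite("pics/w4.png",cv2.convertScaleAbs(np.hstack([a,np.vstack([b,np.zeros((120,320,3),np.uint8)])]),alpha=1.5))
C=np.array([.507,.154]);a=np.radians(-24.2);M=np.array([[np.cos(a),np.sin(a)],[-np.sin(a),np.cos(a)]])
cell=lambda X:np.round(M@(X[:2]-C)*1000,1)
print(o["eef_pos"],cell(o["eef_pos"]),o["gripper_width"],o["contact_force"])
for n in("wrist","scene"):
  c=cam(n,o)
  for k,z in(("wedge_head",.185),("wedge_shoulder",.157)):
    print(n,k,[(np.round(d["xy"],1).tolist(),round(d["score"],2),cell(onz(c,d["xy"],z))) for d in bot.place_of(n,k)])
E
```

```text
t: 10.83
eef_pos: [0.5444, 0.1355, 0.2203]
tool_rot: [0.383, -0.385, 0.594, -0.594]
contact_force: [0.1, 0.3, 0.2]
gripper_width: -0.001
[0.5444 0.1355 0.2203] [41.7 -1.5] -0.0011602522439510998 [0.0617 0.2608 0.2331]
wrist wedge_head [([315.8, 234.8], 0.69, array([39.8,  0.5]))]
wrist wedge_shoulder [([339.1, 217.2], 0.67, array([55.3,  1.1]))]
scene wedge_head [([350.6, 226.8], 0.96, array([43.5,  1.6])), ([342.7, 172.2], 0.95, array([  -3.3, -156.1]))]
scene wedge_shoulder [([347.1, 240.2], 0.68, array([54.3, 11.7])), ([334.0, 172.2], 0.64, array([   4.3, -191. ])), ([269.4, 199.2], 0.52, array([ 175.7, -159.2]))]
```

View pics/w4.png

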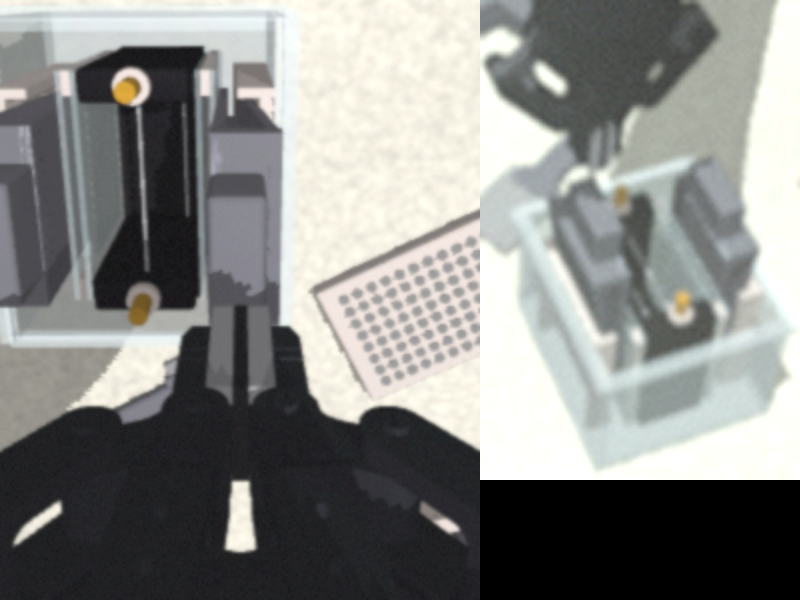

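The wedge stands upright and square in the gap with its shoulder towards the wall, and the fingers are shut over its head. I'll tap down, feeling for resistance.

```bash
python3 -m crank '[{"linear":[-0.002,0.012,0],"dr":[0,0,0],"hand":-1},{"linear":[-0.002,0.024,0],"dr":[0,0,0],"hand":-1},{"linear":[-0.002,0.028,0],"dr":[0,0,0],"hand":-1},{"linear":[-0.002,0.03,0],"dr":[0,0,0],"hand":-1},{"linear":[-0.002,0.03,0],"dr":[0,0,0],"hand":-1}]'
python3 -m crank '[{"linear":[0,0.001,0],"dr":[0,0,0],"hand":-1},{"linear":[0,0.002,0],"dr":[0,0,0],"hand":-1},{"linear":[0,0.002,0],"dr":[0,0,0],"hand":-1}]'
```

```text
t: 11.55
eef_pos: [0.5454, 0.1377, 0.1905]
tool_rot: [0.383, -0.385, 0.594, -0.593]
contact_force: [-0.6, -0.8, -0.1]
gripper_width: 0.002
t: 11.8
eef_pos: [0.5461, 0.1379, 0.1899]
tool_rot: [-0.384, 0.384, -0.594, 0.594]
contact_force: [-0.3, -0.4, -0.3]
gripper_width: 0.003
```

```bash
python3 -m crank '[{"linear":[0,0.001,0],"dr":[0,0,0],"hand":-1},{"linear":[0,0.002,0],"dr":[0,0,0],"hand":-1},{"linear":[0,0.002,0],"dr":[0,0,0],"hand":-1}]'
```

```text
t: 12.05
eef_pos: [0.5459, 0.1378, 0.1876]
tool_rot: [-0.384, 0.384, -0.594, 0.594]
contact_force: [0.1, 0.5, 0.2]
gripper_width: -0.001
```

```bash
python3 -m crank '[{"linear":[0,0.001,0],"dr":[0,0,0],"hand":-1},{"linear":[0,0.002,0],"dr":[0,0,0],"hand":-1},{"linear":[0,0.002,0],"dr":[0,0,0],"hand":-1}]'
```

```text
t: 12.3
eef_pos: [0.5458, 0.1378, 0.1854]
tool_rot: [0.384, -0.384, 0.594, -0.594]
contact_force: [0.2, -1.1, -0.3]
gripper_width: -0.002
```

```bash
python3 -m crank '[{"linear":[0,0.001,0],"dr":[0,0,0],"hand":-1},{"linear":[0,0.001,0],"dr":[0,0,0],"hand":-1},{"linear":[0,0.001,0],"dr":[0,0,0],"hand":-1}]'
```

```text
t: 12.55
eef_pos: [0.5459, 0.1379, 0.1846]
tool_rot: [0.384, -0.384, 0.594, -0.594]
contact_force: [-0.0, -0.5, -0.7]
gripper_width: -0.002
```

```bash
python3 -m crank '[{"linear":[0,0.001,0],"dr":[0,0,0],"hand":-1},{"linear":[0,0.0015,0],"dr":[0,0,0],"hand":-1},{"linear":[0,0.0015,0],"dr":[0,0,0],"hand":-1}]'
```

```text
t: 12.8
eef_pos: [0.5461, 0.1382, 0.1843]
tool_rot: [-0.384, 0.384, -0.594, 0.594]
contact_force: [-2.6, -0.5, 7.6]
gripper_width: -0.001
```

```bash
python3 -m crank '[{"linear":[0,0.001,0],"dr":[0,0,0],"hand":-1},{"linear":[0,0.001,0],"dr":[0,0,0],"hand":-1},{"linear":[0,0.001,0],"dr":[0,0,0],"hand":-1}]'
```

```text
t: 13.05
eef_pos: [0.5463, 0.1386, 0.1838]
tool_rot: [-0.385, 0.384, -0.594, 0.594]
contact_force: [-3.3, -0.8, 11.5]
gripper_width: 0.004
```

```bash
python3 -m crank '[{"linear":[0,0.001,0],"dr":[0,0,0],"hand":-1},{"linear":[0,0.001,0],"dr":[0,0,0],"hand":-1},{"linear":[0,0.001,0],"dr":[0,0,0],"hand":-1}]'
```

```text
t: 13.3
eef_pos: [0.5463, 0.1389, 0.1832]
tool_rot: [-0.385, 0.383, -0.594, 0.594]
contact_force: [-4.5, 0.0, 14.9]
gripper_width: -0.002
```

```bash
python3 -m crank '[{"linear":[0,0.0005,0],"dr":[0,0,0],"hand":-1},{"linear":[0,0.001,0],"dr":[0,0,0],"hand":-1},{"linear":[0,0.001,0],"dr":[0,0,0],"hand":-1}]'
```

```text
t: 13.55
eef_pos: [0.5464, 0.1391, 0.1827]
tool_rot: [-0.385, 0.383, -0.593, 0.594]
contact_force: [-6.6, -0.3, 17.7]
gripper_width: 0.001
```

```bash
python3 -m crank '[{"linear":[0,0.0006,0],"dr":[0,0,0],"hand":-1},{"linear":[0,0.0006,0],"dr":[0,0,0],"hand":-1}]'; python3 -m crank '[{"linear":[0,-0.006,0],"dr":[0,0,0],"hand":-1},{"linear":[0,-0.03,0],"dr":[0,0,0],"hand":-1},{"linear":[0,-0.07,0],"dr":[0,0,0],"hand":-1},{"linear":[0,-0.09,0],"dr":[0,0,0],"hand":-1},{"linear":[0,-0.09,0],"dr":[0,0,0],"hand":-1},{"linear":[0,-0.09,0],"dr":[0,0,0],"hand":-1}]'
python3 - <<'E'
from h import *
np.set_printoptions(precision=4,suppress=True)
o=bot.get_obs();w=bot.read_camera("wrist");s=bot.read_camera("scene")
a=cv2.resize(w[50:290,200:440],(480,480));b=cv2.resize(s[170:305,320:410],(320,480),interpolation=cv2.INTER_CUBIC)
cv2.imwrite("pics/w5.png",cv2.convertScaleAbs(np.hstack([a,b]),alpha=1.5))
C=np.array([.507,.154]);a=np.radians(-24.2);M=np.array([[np.cos(a),np.sin(a)],[-np.sin(a),np.cos(a)]])
cell=lambda X:np.round(M@(X[:2]-C)*1000,1)
c={n:cam(n,o) for n in("wrist","scene")}
for k,z in(("wedge_head",.183),("wedge_shoulder",.155)):
  r={}
  for n in c:
    D=[d for d in bot.place_of(n,k) if np.linalg.norm(cell(onz(c[n],d["xy"],z))-[42,0])<25]
    if D: r[n]=D[0]["xy"];print(n,k,cell(onz(c[n],r[n],z)))
  if len(r)==2: X,e=tri([(c[n],np.array(r[n])) for n in r]);print("tri",cell(X),X[2],e)
E
```

```text
t: 13.72
eef_pos: [0.5465, 0.1392, 0.1823]
tool_rot: [-0.385, 0.383, -0.593, 0.594]
contact_force: [-7.3, -0.6, 18.8]
gripper_width: 0.001
t: 14.22
eef_pos: [0.5466, 0.138, 0.2708]
tool_rot: [-0.385, 0.383, -0.593, 0.594]
contact_force: [-0.8, -0.6, -0.9]
gripper_width: -0.005
wrist wedge_head [40.4  1.5]
scene wedge_head [43.5  3.5]
tri [40.6 -1.5] 0.1756297919155059 [array([0.4, 0.4]), array([0.2, 0.1])]
wrist wedge_shoulder [57.5  1.5]
scene wedge_shoulder [56.7  5. ]
tri [56.6  1.8] 0.15216241092868968 [array([-1.2, -1.3]), array([-0.6, -0.3])]
```

View pics/w5.png

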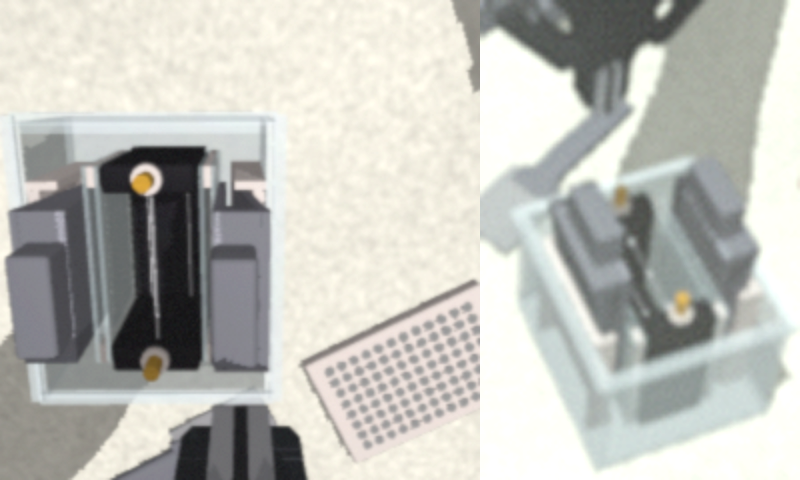

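The wedge sits square and upright, the tool is clear, and the last push was 18.8 N. Handing in.

```bash
python3 -c "
from station import bot
bot.hand_in()"
```

```text
the job is handed in; nothing more can be done
```

I took the small grey wedge from the rack's near slot and lowered it toe down into the open gap. It took hold with its head about 80 mm above the rim. I then let go and tapped the head down with shut fingers, and handed in at about 15 s of the 42 s allowed.

- **Pushes:** the last tap peaked at 18.8 N down, plus about 7 N sideways. Before that, while the wedge was still gripped, the push reached 23.7 N. That is above the 15–20 N needed to lock it but under the 30 N limit.
- **Position:** at the last look the wedge stood upright and square by eye, with its shoulder towards the tank wall. The head was about 40–43 mm to +x of the cell's centre and within about 4 mm of mid-width. From the head's height where the tap met it, the toe is about 55 mm below the rim. The gripper was clear.
- **Disagreement:** the two cameras differed by about 3 mm on the head's x. Their joint fix put the head's height at 176 mm, against 183 mm by touch; I trusted the touch.
- **Not checked:** the remaining squeeze on the wedge can't be read directly. I did not re-measure the dam and the other bystanders, but felt no contact with them.

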